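# Show the demo monopod: unplug its remote, raise it to the second stop and hold it

### The arm

A 6-joint arm with a two-finger parallel gripper is mounted at the origin on the work surface. World frame = base frame: x ahead of the robot, y to its left, z up, the work surface at z = 0. Lengths are in m, angles in rad, forces in N, time in s.
With the tool pointing down it reaches from about 0.3 to 0.75 m from the base axis. Payload 8.5 kg.
Tool frame: the origin (TCP) lies between the finger pads; the fingertips stand 19 mm ahead of it and the grasp point (between the pads) is the TCP (robot.tips_ahead is the distance from the TCP to the fingertips, in m); z points along the fingers, y is the direction in which the jaws open and shut (so a half turn about z gives the same grasp; the last joint's range is limited). The gripper opens to 85 mm and grips with 20 to 120 N. Pads are 22 mm wide; open, the fingers measure 114 mm over their backs; the gripper's body (76 mm by 85 mm) begins 54 mm behind the grasp point. The pads swing forward as they close: fully open they stand 13 mm farther back than shut.
Start: joints at [0.945, 0.381, 1.297, -0, 1.464, -0.215], TCP at [0.22, 0.504, 0.25] pointing down, gripper open.
Joint ranges: [-3.11, 3.11], [-0.89, 2.33], [0.22, 2.48], [-1.42, 4.56], [0.17, 2.85], [-2.88, 2.88]. Speed limits (rad/s): [2.39, 2.39, 3.14, 3.14, 3.14, 3.14].

### API

Orientations are given as a 3x3 rotation matrix whose columns are the frame's x, y, z axes.
In Python, from station import observe, viewer, order, robot gives the robot as it stands.
- The arm moves only by the tool drive_tool, never from a script. Its argument "deltas" is a list of rows, each a list of 7 numbers: the shift along the tool's x, y, z scaled (see below), then the turn, a rotation vector about the tool's x, y, z scaled (see below), then the gripper's target within -1 to 1 (fully open at 1, half-way at 0, shut at -1). In form: [[x, y, z, wx, wy, wz, jaw], ...]. A call has exactly 5 rows; each row shifts and turns the commanded pose from where the row before left it, along the tool's axes as they then stand; what a row does not reach is not made up. The controller multiplies each number of a shift by 12 cm and each number of a turn by pi rad. A row lasts 1/10 s, in which the tool goes at most 50 mm and 8.59 degrees, less where a joint would pass 70% of its speed; a pose out of reach is approached as far as the arm can. A call with a number of a shift or a turn outside -1 to 1 is refused whole. A call with a gripper value outside its range is refused whole. The fingers move at their own pace and stop on an object; "squeeze" is the grip in N (left out, the last holds). Time passes only in rows, so rows that do not move let the fingers close, or fill a call up. It gives the time, the measured TCP pose, the force and the opening at its end, in the units of the state.
- observe(): the state, without advancing time (a new reading comes with each control period).
- viewer.grab_frame(name): name is "scene" or "top"; returns a dict with "image" (400x640x3 uint8, red, green, blue), "z_map" (400x640 float32, m along the optical axis (not along the pixel's ray), 0 where there is no reading), "intrinsics" (3x3 intrinsics, pixels), "D" ([k1, k2, p1, p2, k3] as OpenCV has them; the pictures are not rectified), "xyz" and "attitude" of the camera in the world. Camera axes: x right, y down, z forward; pixel columns grow to the right and rows downward; lengths in m; the calibration is good to about 2 mm. A picture is of the moment at which its call begins.
- order.hand_in(): hands the job in, once; it reports no verdict.
The state is a dict: "t": time; "qpos": joint angles; "joint_vel": joint speeds; "tau": joint torques, N m; "tcp_pos": TCP position; "eef_rot": TCP orientation; "ft_force": force on the tool from outside, world axes, zero at the start; "torque": the same for the moment, N m; "opening": opening from 0.0 (shut) to 1.0 (fully open).
Only numpy, scipy, OpenCV 4.12 (cv2) and the standard library are available. Lean on these libraries where they do the work, as an engineer would, in place of code of your own. Each camera call takes 0.05 s, during which the arm holds its last target.

### The job

A customer wants to see the demo camera monopod. First pull its shutter remote (the narrower of the two gadgets in the charging dock) out of its socket and lay it flat in the wooden change tray; then squeeze the release button in the monopod's handle, pull the handle up to the second stop, which is as far as it goes, and finish while still holding it up there with the button squeezed in. Leave the other gadget and the souvenirs on the counter where they are.

Things in the scene. Friction and masses are not known exactly. Their poses are not given: they have to be found in the camera images.
- remote: black shutter remote with a round grey button on top: body 52 (x) x 28 (y) x 14 mm (z), 35 g. Origin: centre of the underside of this body, z up, its +x end towards the dock. It starts plugged into either bay of the charging dock, level, its underside 8 mm above the counter on a ledge of the dock only 12 mm wide (y), so that its long sides are free from above
- plug_tip (a point): tip of the remote's steel plug (14 mm long, 14 wide, 8 thick), 40 mm along the remote's +x from its origin. Two sprung balls in the socket sit in notches of the plug: drawing it straight out along the remote's -x takes about 7 to 14 N to break loose, then 3 to 5 N until it is clear of the socket after 15 mm
- clip_light: bystander: clip-on light with a white square face, 52 x 44 x 14 mm, the same plug, in the dock's other bay, 84 mm to the side of the remote (centre to centre). Origin: centre of the underside. Leave it plugged in
- dock: grey charging dock fixed to the counter: block 50 (x) x 170 (y) x 34 mm high, origin: centre of its underside. Its front face (local x = -25 mm) has two sockets side by side at local y = -42 and +42 mm; the gadgets lie in front of it, pointing along local -x
- tray_floor (a point): centre of the inner floor, 5 mm above the counter, of the wooden change tray with a cork mat, fixed to the counter: 115 (x) x 165 (y) mm outside, walls 5 mm thick, rim 16 mm above the counter. x and y along its sides, z up
- monopod: demo monopod standing upright on a round dark steel foot of 124 mm diameter fixed to the counter; origin: centre of the underside, z up along the telescope, x towards the release button's side. Aluminium outer tube of 27 mm diameter, its top collar (33 mm) at 131 mm; the steel inner tube (19 mm) that carries the handle slides in it
- handle_mid (a point): middle of the black handle on the monopod's top, on its axis, level with the middle of the release button; 162 mm above the counter while collapsed; axes as the monopod's. Handle 40 (x) x 28 (y) x 60 mm (z); above it a camera plate of 36 mm diameter with a screw, 11 mm in all. Grey button 12 wide, 22 high, 5 mm out of the +x face: 45 mm across handle and button, 40 with it in
- release (a joint): release button, m: 0 out, 0.005 flush with the handle (towards the handle's -x; sprung, 3 N to start, 6 N when flush). Pressed in 0.003 or more, as by two fingers that pinch the handle along its x, it frees the telescope; let go, a bolt locks the telescope in the next stop it comes to
- mast (a joint): how far the handle is pulled up, m: 0 collapsed and locked (the start), 0.05 first stop, 0.10 second stop, which is also the solid end of the travel. With the button pressed it slides with 1 to 2 N of friction plus the weight of about 0.27 kg (0.7 to 1.4 times that) and passes the first stop freely; let go between the stops it may sink back
- snow_globe: bystander: snow globe on a dark foot, 76 mm wide, 91 mm tall; origin: centre of the underside
- bell: bystander: brass hand bell, 52 mm wide, 84 mm tall; origin: centre of the underside
- shot_glass: bystander: shot glass, 44 mm wide, 60 mm tall; origin: centre of the underside
- mug: bystander: white mug, 82 mm wide, 92 mm tall; origin: centre of the underside
- sweet_tin: bystander: flat blue tin, 75 x 100 x 32 mm; origin: centre of the underside
- coasters: bystander: stack of tile coasters, 98 x 98 x 24 mm; origin: centre of the underside
Things that resemble listed ones, but are neither listed nor needed, are in the scene too. Leave any red look-alike of the remote alone. Of the things that look like the part that bears tray_floor, the larger one is meant.

How it is judged:
On the way, in this order (a step that is already met when the one before it is completed fails the run):
1. the remote is out of its socket, lies flat in the change tray and is let go (x of remote in the frame of tray_floor between -0.045 and 0.045 m and y of remote in the frame of tray_floor between -0.07 and 0.07 m and z of remote in the frame of tray_floor below 0.005 m and angle between remote's own z axis and vertical below 0.15 rad and contact force between the fingers and remote below 0.05 N), for 0.2 s.
2. the fingers hold the handle with its button squeezed in, pulled up to the second stop (value of joint mast above 0.096 m and value of joint release above 0.003 m and contact force between the fingers and mast above 3 N), for 0.2 s.
At the end, for the whole second after the job is handed in: the fingers still hold the handle (over 3 N) with the button pressed in (over 3 mm, so the hand and not the bolt carries it) and the telescope pulled up to within 4 mm of the second stop; the remote rests flat (within 0.15 rad, button up) on the floor of the change tray, let go (all of step 1 and all of step 2 and linear speed of remote below 0.02 m/s); the arm keeps its last pose, push and grip.
It fails at once if the remote is let go in the air (height (world z) of remote above 0.04 m and contact force between the fingers and remote below 0.02 N).
It fails at once if the clip-on light is shifted in its socket by more than 8 mm (distance of clip_light from where it was at the start of the episode above 0.008 m).
It fails at once if a souvenir on the counter is shifted by more than 25 mm (distance of any of snow_globe, bell, shot_glass, mug, sweet_tin, coasters from where it was at the start of the episode above 0.025 m).
It also fails if it takes over 54 s, if anything falls off the work surface, if the arm or the gripper's body presses on something with over 40 N, if the wrist force passes 120 N, or if a joint passes its speed limit or range.

## Working session

There is one attempt and no reset: what is moved stays moved. The work goes in short steps, Python scripts to look and compute and a tool call to move; the robot and the scene stay as the last step left them, time stands still between calls to the robot, and variables do not carry over. Pictures are saved under pics/ and viewed, and the job is handed in when it is done.

Besides the shell and the picture viewer there is one more tool, called after ">>>" as name(argument=value, ...) on one line, values as JSON. drive_tool: Moves the arm, as the interface text tells. Its arguments: {"type":"object","properties":{"deltas":{"type":"array","items":{"type":"array","items":{"type":"number"}}},"squeeze":{"type":"number"}},"required":["deltas"]}

```bash
ls; mkdir -p pics; python3 - <<'E'
from station import observe, viewer, order, robot
import cv2,pickle
for n in("scene","top"):
    f=viewer.grab_frame(n); pickle.dump(f,open(f"{n}0.pkl","wb"))
    cv2.imwrite(f"pics/{n}0.png",f["image"][:,:,::-1])
    print(n,f["intrinsics"],f["D"],f["xyz"],f["attitude"])
print(observe()); print([a for a in dir(robot) if a[0]!='_'])
E
```

```text
pics
scene [[403.17849977   0.         315.52054628]
 [  0.         403.17849977 210.40418626]
 [  0.           0.           1.        ]] [-0.07997266  0.          0.          0.          0.        ] [ 1.15202447 -0.51565275  1.13892283] [[ 0.67865237  0.5858302  -0.44298299]
 [ 0.73435529 -0.531073    0.42271004]
 [ 0.01238    -0.61218007 -0.79062146]]
top [[511.92973453   0.         324.3260842 ]
 [  0.         511.92973453 201.98403888]
 [  0.           0.           1.        ]] [0.00222454 0.         0.         0.         0.        ] [0.32133758 0.03015249 1.63267082] [[-0.02213792 -0.98684674  0.16013565]
 [-0.99969359  0.02007647 -0.01447987]
 [ 0.01107446 -0.16040714 -0.98698881]]
{'t': 0.1, 'qpos': array([ 9.44731639e-01,  3.81108430e-01,  1.29813362e+00,  2.81432504e-05,
        1.46358070e+00, -2.15298423e-01]), 'joint_vel': array([-0.00016183, -0.00260599, -0.00231955, -0.00053172,  0.00056117,
        0.0006185 ]), 'tau': array([ 2.84455011e-03, -4.49220192e+01, -2.31655794e+01, -1.70337285e-04,
        3.67454777e-03, -1.38349119e-07]), 'tcp_pos': array([0.21948256, 0.50406499, 0.24980166]), 'eef_rot': array([[-9.16813796e-01,  3.99314301e-01, -7.43461386e-04],
       [ 3.99314887e-01,  9.16813318e-01, -9.80398460e-04],
       [ 2.90128175e-04, -1.19571803e-03, -9.99999243e-01]]), 'ft_force': array([-1.33480971,  0.37712076, -0.00581959]), 'torque': array([-0.02146377, -0.03547643, -0.0139496 ]), 'opening': 0.9977753541707994}
['MotionError', 'tips_ahead']
```

View pics/scene0.png

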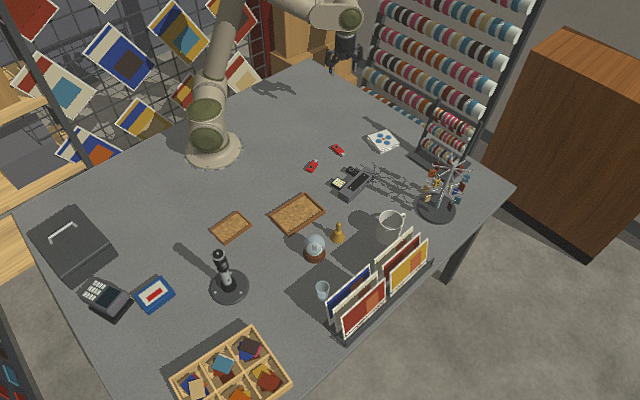

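View pics/top0.png

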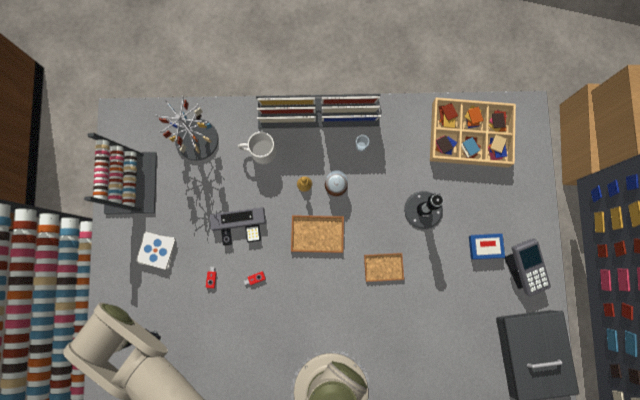

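The top view shows the dock at about (240,218), with a black gadget at (226,237) and one with a white face at (253,234). The red look-alikes are at (211,278) and (256,278). The large tray is at (318,235), the smaller one at (384,268), and the monopod at (424,210). Next I'll check close crops.

```bash
python3 - <<'E'
import cv2,pickle,numpy as np
t=pickle.load(open("top0.pkl","rb"))["image"][:,:,::-1]; s=pickle.load(open("scene0.pkl","rb"))["image"][:,:,::-1]
def c(im,x,y,w,h,k): return cv2.resize(im[y:y+h,x:x+w],None,fx=k,fy=k,interpolation=cv2.INTER_CUBIC)
a=np.vstack([np.hstack([c(t,195,195,80,60,5),c(t,390,180,80,60,5)]),np.hstack([c(s,315,155,80,60,5),c(s,195,240,80,60,5)])])
cv2.imwrite("pics/crop0.png",a)
E
```

```text
(no output)
```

View pics/crop0.png

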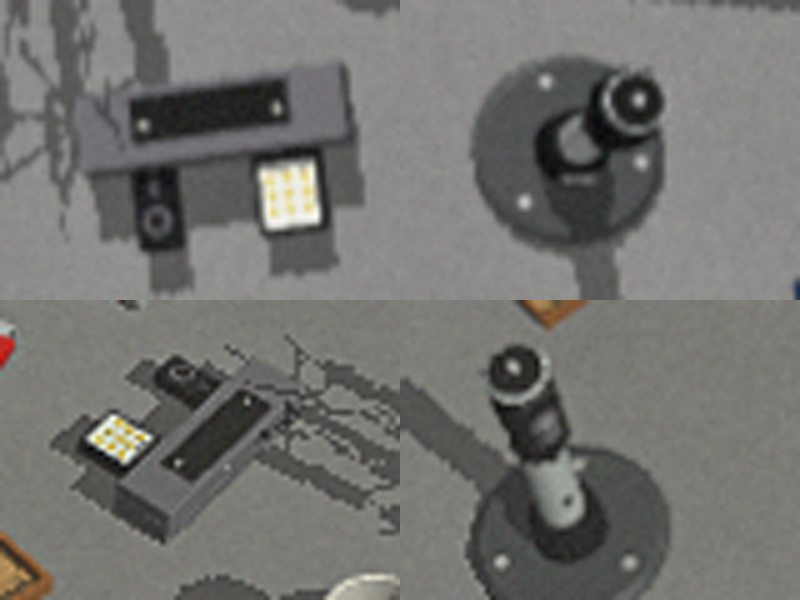

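```bash
cat > h.py <<'E'
import cv2,pickle,numpy as np
def pts(f):
    K,D=f["intrinsics"],f["D"]; h,w=f["z_map"].shape
    u,v=np.meshgrid(np.arange(w),np.arange(h)); p=np.stack([u,v],-1).reshape(-1,1,2).astype(np.float64)
    n=cv2.undistortPoints(p,K,np.array(D)).reshape(h,w,2)
    r=np.dstack([n,np.ones((h,w))]); z=f["z_map"]
    W=(r*z[...,None])@np.array(f["attitude"]).T+f["xyz"]; W[z==0]=np.nan
    return W
def ray(f,uv,z):
    n=cv2.undistortPoints(np.array(uv,float).reshape(-1,1,2),f["intrinsics"],np.array(f["D"])).reshape(-1,2)
    d=np.c_[n,np.ones(len(n))]@np.array(f["attitude"]).T; o=np.array(f["xyz"])
    return o+d*((z-o[2])/d[:,2])[:,None]
def rect(P):
    (c,s,a)=cv2.minAreaRect((P[:,:2]*1000).astype(np.float32)); return np.round(c,1),np.round(s,1),round(a,1)
E
python3 - <<'E'
from h import *
for n,bx in(("top",dict(dock=(195,195,275,260),tray=(285,210,350,260),pole=(390,180,455,245))),("scene",dict(dock=(315,155,390,215),tray=(260,185,330,240),pole=(195,240,255,310)))):
    f=pickle.load(open(n+"0.pkl","rb")); W=pts(f)
    def sub(k): a,b,c,d=bx[k]; return W[b:d,a:c].reshape(-1,3),f["image"][b:d,a:c].reshape(-1,3)
    P,C=sub("dock"); m=P[:,2]
    print(n,"counter z",np.nanmedian(m), "hist",np.histogram(m[~np.isnan(m)],bins=np.arange(-.01,.05,.004)))
    q=P[(m>.030)&(m<.04)]; print(" dock",len(q),rect(q),np.median(q[:,2]))
    q=P[(m>.015)&(m<.027)]; print(" gadg",len(q),q.mean(0))
    P,C=sub("tray"); m=P[:,2]
    hs=cv2.cvtColor(C[None].astype(np.uint8),cv2.COLOR_RGB2HSV)[0]
    q=P[(hs[:,1]>80)&(m>0.002)&(m<.03)]; print(" tray",len(q),rect(q),np.percentile(q[:,2],[5,50,95]))
    P,C=sub("pole"); m=P[:,2]
    for lo,hi in((.003,.02),(.05,.12),(.135,.19),(.195,.215)):
        q=P[(m>lo)&(m<hi)]
        if len(q)>3: print(" pole",lo,len(q),q.mean(0),rect(q),np.median(q[:,2]))
E
```

```text
top counter z 0.0034362589956706824 hist (array([  80,  538, 1395, 1355,  467,   66,   32,  108,  146,  153,  206,
        389,  195,   48]), array([-0.01 , -0.006, -0.002,  0.002,  0.006,  0.01 ,  0.014,  0.018,
        0.022,  0.026,  0.03 ,  0.034,  0.038,  0.042,  0.046]))
 dock 718 (array([513. , 279.1]), array([ 97.8, 170.3]), 6.8) 0.03559512585715252
 gadg 326 [0.4893378  0.26995326 0.02254927]
 tray 1758 (array([483.4,  32. ]), array([166. , 116.2]), 87.4) [0.00313546 0.00829882 0.01868441]
 pole 0.003 1849 [ 0.54653945 -0.30382502  0.0079286 ] (array([ 547.5, -308.3]), array([212.4, 209. ]), 88.7) 0.006808541964740122
 pole 0.05 38 [ 0.54939067 -0.30273502  0.0801467 ] (array([ 549.2, -302.5]), array([24.4, 10.6]), 32.5) 0.07879941739196716
 pole 0.135 76 [ 0.54934541 -0.3019698   0.16413451] (array([ 552.5, -303.3]), array([43.8, 20.1]), 18.1) 0.16591407422075677
 pole 0.195 114 [ 0.5542657  -0.31118272  0.20023892] (array([ 554.6, -311.3]), array([34.7, 33.3]), 18.4) 0.20029194022909846
scene counter z -0.0004989233312440167 hist (array([ 117, 1347, 1722,  365,   59,   67,
[... 223 characters left out ...]
 ]), array([ 53.7, 172.6]), 6.7) 0.03315073556440584
 gadg 268 [0.50388831 0.25666077 0.02089709]
 tray 1135 (array([483.5,  31.3]), array([168.6, 121.5]), 87.7) [0.00250121 0.00571422 0.0154803 ]
 pole 0.003 945 [ 0.55467055 -0.31476047  0.00811041] (array([ 503.2, -295.3]), array([191.3, 267.5]), 54.6) 0.007970931369739587
 pole 0.05 96 [ 0.564336   -0.31437643  0.08301832] (array([ 562.1, -315.3]), array([28.6, 14.6]), 67.7) 0.0832081462632398
 pole 0.135 135 [ 0.57013237 -0.31728287  0.16484092] (array([ 561.5, -320.5]), array([46.3, 23.1]), 33.6) 0.16600256329917673
 pole 0.195 81 [ 0.55538335 -0.31165884  0.19717682] (array([ 556.5, -313.6]), array([30., 34.]), 76.6) 0.1968435949523626
```

```bash
python3 - <<'E'
from h import *
f=pickle.load(open("scene0.pkl","rb")); s=f["image"][:,:,::-1]; t=pickle.load(open("top0.pkl","rb"))
c=lambda im,x,y,w,h,k: cv2.resize(im[y:y+h,x:x+w],None,fx=k,fy=k,interpolation=cv2.INTER_CUBIC)
cv2.imwrite("pics/crop1.png",np.hstack([np.clip(c(s,205,243,35,50,11).astype(int)*2,0,255).astype(np.uint8),np.clip(c(t["image"][:,:,::-1],410,185,35,50,11).astype(int)*2,0,255).astype(np.uint8)]))
# remote via dark mask in top
hsv=t["image"].astype(int).max(2)
sub=hsv[225:248,215:240]
print(sub)
E
```

```text
[[120 116 119 114 106 119 121 116 117 115 121 119 116 120 118 119 120 117
  114 114 109 105  99 105 100]
 [117 120 113 114 114 116 116 117 121 118 118 116 111 109 105 101 101  94
   96  88  86  75  70  71  66]
 [116 118 118 117 114 110 103 103 102  97  95  90  84  80  73  71  69  71
   68  68  69  68  74  82  77]
 [101 103  97  96  91  86  83  69  60  56  60  54  41  43  47  58  77  76
   81  81  85  84  87  90  91]
 [ 74  71  73  65  69  65  50  37  31  35  40  36  24  29  27  51  94  94
   96  93  91  94  94  98  96]
 [ 74  73  79  79  81  79  44  27  18  28  38  31  22  28  24  53  89  92
   92  93  94  98  93  92  92]
 [ 87  89  94  91  92  87  56  26  20  39  60  54  30  21  28  53  90  91
   90  97  90  88  92  94  88]
 [ 92  91  92  92  95  92  53  32  34  50  77  63  36  32  30  45  89  96
   89  91  94  93  93  92  90]
 [ 91  93  90  92  92  91  64  29  28  44  76  70  41  35  32  44  82  94
   92  93  92  93  93  90  88]
 [ 89  90  96  89  94  89  69  35  40  35  51  55  42  37  37  38  76  89
   91  93  91  91  96  92  90]
 [ 89  95  90  92  92  94  78  39  34  34  40  46 
[... 615 characters left out ...]
45  65  84  81  76  69  45  34  49 100
  132 147 144 143 145 147 146]
 [ 96  92 104 119  95 101 115  87  43  38  57  71  53  39  33  35  46 101
  145 149 145 143 147 146 145]
 [125 121 130 142 130 125 139 105  49  28  35  39  36  35  41  34  42  98
  145 147 144 148 146 147 147]
 [145 147 145 148 146 146 144 121  49  34  33  31  33  35  47  51  63 105
  148 146 148 150 147 146 143]
 [146 146 146 144 148 147 143 135 108  83  61  67  69  72  77  78  85 107
  142 149 148 148 146 142 145]
 [144 142 146 144 147 148 147 141 143 127  88  91  91  91  96  92  93 108
  143 147 145 146 145 145 142]
 [146 144 143 147 146 146 148 148 148 135  96  95  93  94  95  91  88 107
  145 147 147 143 144 144 147]]
```

View pics/crop1.png

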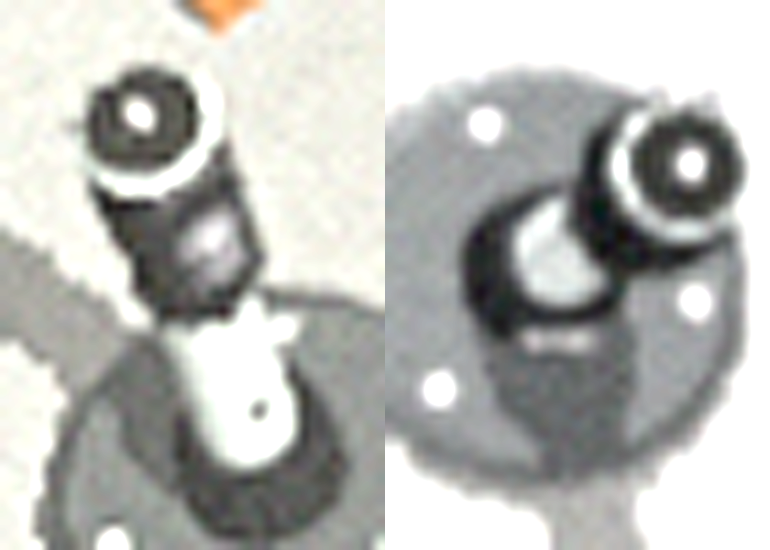

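```bash
python3 - <<'E'
from h import *
f=pickle.load(open("scene0.pkl","rb")); t=pickle.load(open("top0.pkl","rb"))
b=ray(f,[(224.1,264.8)],.162)[0]; print("button",b)
for ax in((.5555,-.3115),): d=b[:2]-ax; print(np.hypot(*d)*1000,np.degrees(np.arctan2(d[1],d[0])))
g=ray(t,[(221.0,230),(222.6,242.5),(230.4,230),(232,242.5),(222.8,244.7),(231.7,244.7)],.022)
print(np.round(g*1000,1))
# dock top corners
T=t["image"].astype(int); W=pts(t)
d=np.array([.536,.281]); a=np.radians(6.7); R=np.array([[np.cos(a),-np.sin(a)],[np.sin(a),np.cos(a)]])
for y in(42,-42): print("gadget pred",d+R@np.array([-.051,y/1000.]))
print("plate", ray(t,[(410+688/11-35-0,185+165/11)],.203), ray(f,[(205+140/11,243+115/11)],.203))
# colour dock mask top
hsv=cv2.cvtColor(t["image"],cv2.COLOR_RGB2HSV)
# foot circle fit : base rim dark on top view
# handle points from scene, side points
P=pts(f)[240:310,195:255].reshape(-1,3); q=P[(P[:,2]>.136)&(P[:,2]<.186)]
a0=np.arctan2(q[:,1]+.3115,q[:,0]-.5555); 
for lo in range(-100,80,10):
    m=(np.degrees(a0)>=lo)&(np.degrees(a0)<lo+10)
    if m.sum(): print(lo,m.sum(),np.round(np.median(np.hypot(q[m,0]-.5555,q[m,1]+.3115))*1000,1))
E
```

```text
button [ 0.57439871 -0.31146932  0.162     ]
18.898738366706695 0.09300408445936566
[[499.8 334.2  22. ]
 [460.3 328.8  22. ]
 [499.2 304.6  22. ]
 [459.7 299.3  22. ]
 [453.4 328.1  22. ]
 [452.8 300.2  22. ]]
gadget pred [0.48044813 0.31676296]
gadget pred [0.49024847 0.23333663]
plate [[ 0.55246414 -0.31222369  0.203     ]] [[ 0.55780474 -0.31249902  0.203     ]]
-100 2 14.3
-90 2 14.3
-80 2 15.0
-70 4 15.6
-60 5 17.4
-50 7 20.3
-40 11 21.9
-30 13 21.1
-20 15 21.5
-10 12 21.4
0 14 21.8
10 7 20.0
20 5 19.7
30 5 18.6
```

```bash
python3 - <<'E'
from h import *
f=pickle.load(open("scene0.pkl","rb")); t=pickle.load(open("top0.pkl","rb"))
def c(im,x,y,w,h,k):
    o=cv2.resize(im[y:y+h,x:x+w],None,fx=k,fy=k,interpolation=cv2.INTER_CUBIC)
    return (255*np.clip(o/110.,0,1)**.6).astype(np.uint8)
cv2.imwrite("pics/crop2.png",np.hstack([c(f["image"][:,:,::-1],208,246,26,36,15),c(t["image"][:,:,::-1],420,188,26,26,15)[:540] if 0 else np.vstack([c(t["image"][:,:,::-1],420,188,26,26,15),np.zeros((150,390,3),np.uint8)])]))
E
```

```text
(no output)
```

View pics/crop2.png

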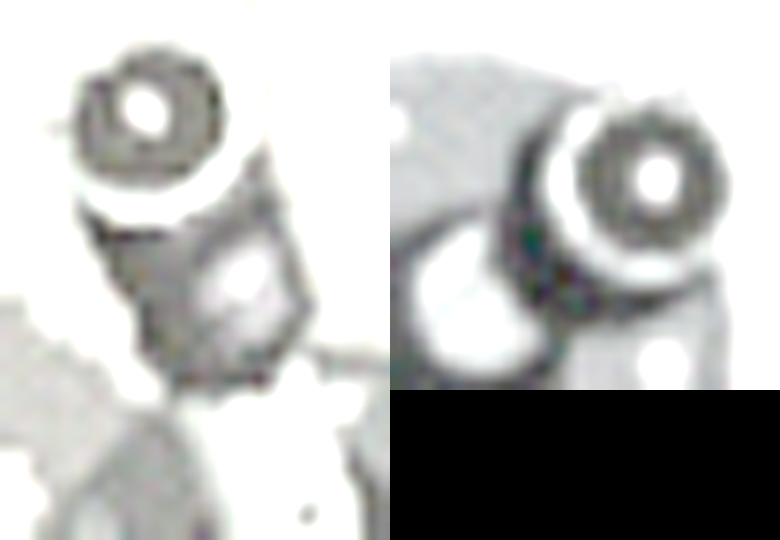

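```bash
python3 - <<'E'
from h import *
f=pickle.load(open("scene0.pkl","rb")); t=pickle.load(open("top0.pkl","rb"))
def px(l,x,y): return [(x+a/15-.5,y+b/15-.5) for a,b in l]
print("bottom corners z.132\n",np.round(ray(f,px([(140,335),(175,385),(265,380),(310,310)],208,246),.132)*1000,1))
print("button z.162",np.round(ray(f,px([(240,285)],208,246),.162)*1000,1))
print("scene plate silver ring",np.round(ray(f,px([(150,120)],208,246),.2)*1000,1))
print("top plate",np.round(ray(t,px([(258,185)],420,188),.203)*1000,1))
print("top handle bottom z.132/.192\n",np.round(ray(t,px([(105,235),(165,325),(320,290),(130,130)],420,188),.132)*1000,1))
# planar fit: points of button face/side by RANSAC-ish normals
P=pts(f); q=P[246:282,208:234]
for r in range(14,26,2): print([ "%d,%d,%d"%tuple(np.nan_to_num(q[r,c])*1000) for c in range(4,22,2)])
E
```

```text
bottom corners z.132
 [[ 550.9 -326.4  132. ]
 [ 564.4 -327.7  132. ]
 [ 574.9 -314.3  132. ]
 [ 568.2 -299.1  132. ]]
button z.162 [[ 572.5 -312.2  162. ]]
scene plate silver ring [[ 555.6 -312.4  200. ]]
top plate [[ 553.  -309.8  203. ]]
top handle bottom z.132/.192
 [[ 555.1 -295.7  132. ]
 [ 536.8 -306.7  132. ]
 [ 543.2 -337.8  132. ]
 [ 576.1 -301.9  132. ]]
['436,-296,0', '549,-325,172', '566,-325,193', '568,-321,191', '572,-317,193', '573,-312,187', '575,-307,184', '571,-300,171', '468,-256,-5']
['443,-300,0', '544,-326,156', '561,-326,177', '570,-324,186', '573,-319,185', '574,-314,181', '575,-309,175', '570,-302,162', '477,-261,-1']
['449,-305,-1', '451,-299,-3', '552,-325,154', '569,-325,176', '573,-321,177', '576,-317,175', '578,-312,173', '579,-307,168', '482,-265,-4']
['453,-308,-4', '459,-304,-1', '547,-325,137', '564,-325,158', '573,-323,168', '576,-318,166', '579,-314,164', '578,-308,157', '490,-270,0']
['459,-312,-3', '463,-307,-5', '469,-303,-2', '557,-325,138', '572,-325,158', '574,-320,155', '578,-316,155', '574,-309,142', '575,-304,137']
['468,-317,0', '470,-312,-4', '474,-307,-3', '556,-327,126', '570,-326,144', '573,-321,143', '574,-316,139', '570,-309,125', '565,-302,109']
```

```bash
python3 - <<'E'
from h import *
f=pickle.load(open("scene0.pkl","rb")); P=pts(f)[246:285,205:240].reshape(-1,3)
q=P[(P[:,2]>.136)&(P[:,2]<.190)]
s=q[(q[:,1]<-.322)&(q[:,0]<.567)&(q[:,0]>.535)]
A=np.c_[s[:,0],np.ones(len(s))]; k=np.linalg.lstsq(A,s[:,1],rcond=None)[0]; print("side",len(s),np.degrees(np.arctan(k[0])),"y at .555",k@[.555,1])
for zl,zh in((.136,.15),(.15,.175),(.175,.19)):
    r=q[(q[:,2]>zl)&(q[:,2]<zh)&(q[:,0]>.567)&(q[:,1]>-.3225)&(q[:,1]<-.304)]
    A=np.c_[r[:,1],np.ones(len(r))]; k=np.linalg.lstsq(A,r[:,0],rcond=None)[0]; print("front",zl,len(r),np.degrees(np.arctan(-k[0])),"x at -.3115",k@[-.3115,1], r[:,0].std()*1e3)
print(np.round(q[q[:,0]>.577]*1000))
E
```

```text
side 28 -1.1350270837557528 y at .555 -0.32583061090818766
front 0.136 11 -1.3412767881640255 x at -.3115 0.5746106360453453 0.7167946888654472
front 0.15 34 -12.177317398389333 x at -.3115 0.5778744001699221 2.2115974456598306
front 0.175 25 -5.5327218884769565 x at -.3115 0.5743244064716857 1.7045042276516473
[[ 579. -306.  172.]
 [ 579. -313.  173.]
 [ 579. -310.  170.]
 [ 580. -307.  168.]
 [ 578. -316.  171.]
 [ 579. -314.  169.]
 [ 579. -311.  166.]
 [ 578. -308.  161.]
 [ 578. -317.  166.]
 [ 579. -315.  165.]
 [ 581. -312.  165.]
 [ 579. -309.  158.]
 [ 580. -307.  157.]
 [ 581. -316.  163.]
 [ 580. -313.  158.]
 [ 578. -310.  152.]
 [ 580. -308.  153.]
 [ 579. -316.  155.]
 [ 579. -314.  153.]]
```

Chosen: the black narrow gadget at top (226,237), since it has the round ring button and is 28 mm wide. The red items at (211,278) and (256,278) and the clip light at (253,234) are not it. For the tray I take the larger one, at (318,235).

Poses:

| Item | x (m) | y (m) | Yaw |
|---|---|---|---|
| Remote | 0.480 | 0.317 | 7° |
| Tray centre | 0.4835 | 0.032 | not needed |
| Handle axis | 0.555 | -0.3115 | about -2° |

First move is a turn of the wrist.

>>> drive_tool(deltas=[[0,0,0.1,0,0,-0.034,0.2],[0,0,0.1,0,0,-0.034,0.2],[0,0,0.1,0,0,-0.034,0.2],[0,0,0.1,0,0,-0.034,0.2],[0,0,0.1,0,0,-0.034,0.2]], squeeze=40)

```text
t: 0.6
tcp_pos: [0.2195, 0.5041, 0.1895]
eef_rot: [[-0.992, -0.127, -0.0], [-0.127, 0.992, -0.001], [0.001, -0.001, -1.0]]
ft_force: [1.0, 0.9, -0.7]
opening: 0.6
```

```bash
cat >> h.py <<'E'
def go(target,yaw_y=None):
    from station import observe
    s=observe(); R=np.array(s["eef_rot"]); d=R.T@(np.array(target)-s["tcp_pos"])
    print("t",round(s["t"],2),"tcp",np.round(s["tcp_pos"],4),"ydir",round(np.degrees(np.arctan2(R[1,1],R[0,1])),2),"zz",np.round(R[:,2],4),"F",np.round(s["ft_force"],1),"open",round(s["opening"],3),"q",np.round(s["qpos"],2))
    print("tool shift units",np.round(d/.12,3),"mm",np.round(d*1000,1), "tiltfix")
E
python3 -c "
from h import *
go([.48,.317,.10])"
```

```text
t 0.6 tcp [0.2195 0.5041 0.1895] ydir 97.31 zz [-5.e-04 -6.e-04 -1.e+00] F [ 1.   0.9 -0.7] open 0.6 q [ 0.94  0.43  1.4  -0.    1.31 -0.75]
tool shift units [-1.955 -1.822  0.746] mm [-234.6 -218.7   89.5] tiltfix
```

>>> drive_tool(deltas=[[-0.2,-0.19,0,0,0,0,0.2],[-0.24,-0.22,0,0,0,0,0.2],[-0.24,-0.22,0,0,0,0,0.2],[-0.24,-0.22,0,0,0,0,0.2],[-0.24,-0.22,0,0,0,0,0.2]])

```text
t: 1.1
tcp_pos: [0.3746, 0.3928, 0.1901]
eef_rot: [[-0.992, -0.123, -0.001], [-0.123, 0.992, -0.0], [0.001, -0.0, -1.0]]
ft_force: [-0.3, 0.8, 0.2]
opening: 0.601
```

>>> drive_tool(deltas=[[-0.24,-0.22,0.05,0,0,0,0.2],[-0.24,-0.22,0.15,0,0,0,0.2],[-0.2,-0.2,0.2,0,0,0,0.2],[-0.115,-0.112,0.2,0,0,0,0.2],[0,0,0.15,0,0,0,0.2]])

```text
t: 1.6
tcp_pos: [0.4809, 0.3141, 0.0984]
eef_rot: [[-0.993, -0.12, -0.001], [-0.12, 0.993, -0.001], [0.001, -0.001, -1.0]]
ft_force: [-0.6, 0.6, -0.5]
opening: 0.598
```

```bash
python3 -c "
from h import *
from station import viewer
go([.48,.317,.028])
o=[]
for n,b in (('top',(185,185,80,60)),('scene',(315,145,80,60))):
    f=viewer.grab_frame(n); x,y,w,h=b; o.append(cv2.resize(f['image'][y:y+h,x:x+w,::-1],None,fx=5,fy=5,interpolation=cv2.INTER_CUBIC))
cv2.imwrite('pics/a1.png',np.hstack(o))"
```

```text
t 1.6 tcp [0.4809 0.3141 0.0984] ydir 96.89 zz [-1.2e-03 -8.0e-04 -1.0e+00] F [-0.6  0.6 -0.5] open 0.598 q [ 0.37  0.57  1.45 -0.    1.12 -1.32]
tool shift units [0.004 0.025 0.587] mm [ 0.5  3.  70.4] tiltfix
```

View pics/a1.png

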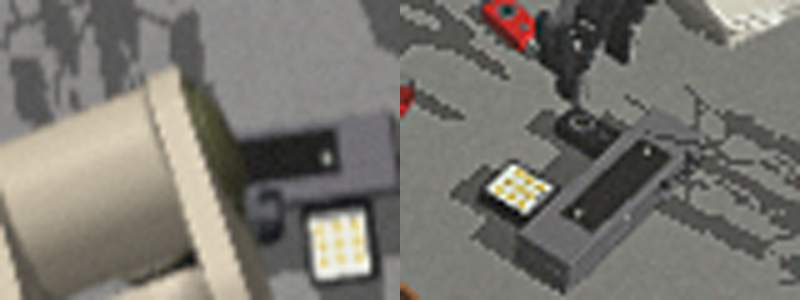

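The scene crop shows a finger tip beside the remote's button (crop about (570,100)), with the clip light clear. I'll go down.

>>> drive_tool(deltas=[[0.02,0.025,0.14,0,0,0,0.2],[0.01,0,0.14,0,0,0,0.2],[0,0,0.13,0,0,0,0.2],[0,0,0.1,0,0,0,0.2],[0,0,0.075,0,0,0,0.2]])

```text
t: 2.2
tcp_pos: [0.4753, 0.319, 0.03]
eef_rot: [[-0.992, -0.124, 0.0], [-0.124, 0.992, 0.0], [-0.0, 0.0, -1.0]]
ft_force: [0.5, 0.8, 0.5]
opening: 0.598
```

```bash
python3 -c "
from h import *
from station import viewer
go([.477,.3166,.028])
o=[]
for n,b in (('top',(195,195,80,60)),('scene',(315,145,80,60))):
    f=viewer.grab_frame(n); x,y,w,h=b; o.append(cv2.resize(f['image'][y:y+h,x:x+w,::-1],None,fx=5,fy=5,interpolation=cv2.INTER_CUBIC))
cv2.imwrite('pics/a2.png',np.hstack(o))"
```

```text
t 2.2 tcp [0.4753 0.319  0.03  ] ydir 97.1 zz [ 3.e-04  1.e-04 -1.e+00] F [0.5 0.8 0.5] open 0.598 q [ 0.38  0.66  1.51 -0.    0.96 -1.31]
tool shift units [-0.011 -0.021  0.017] mm [-1.4 -2.6  2. ] tiltfix
```

View pics/a2.png

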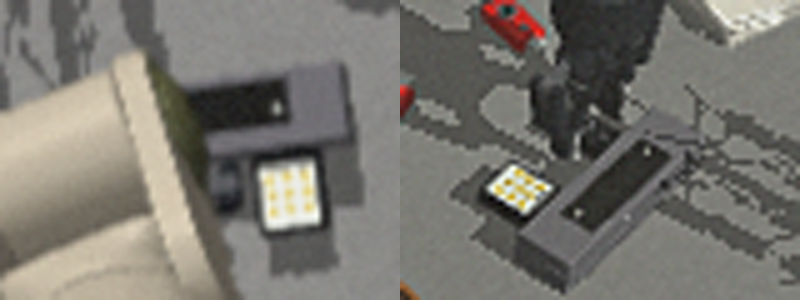

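The scene crop shows one finger between the remote and the clip light, with a gap to the white face at (515,190). I'll centre the jaws and close.

>>> drive_tool(deltas=[[-0.01,-0.02,0.015,0,0,0,0.2],[0,0,0,0,0,0,-0.2],[0,0,0,0,0,0,-0.6],[0,0,0,0,0,0,-1],[0,0,0,0,0,0,-1]], squeeze=40)

```text
t: 2.8
tcp_pos: [0.4771, 0.3169, 0.0291]
eef_rot: [[-0.992, -0.123, 0.001], [-0.123, 0.992, 0.001], [-0.001, 0.001, -1.0]]
ft_force: [-1.8, 2.7, 6.2]
opening: 0.315
```

```bash
python3 -c "
from h import *
go([.477,.3166,.028])"
```

```text
t 2.8 tcp [0.4771 0.3169 0.0291] ydir 97.07 zz [ 0.0013  0.001  -1.    ] F [-1.8  2.7  6.2] open 0.315 q [ 0.38  0.66  1.51  0.    0.96 -1.32]
tool shift units [ 0.001 -0.002  0.009] mm [ 0.2 -0.2  1.1] tiltfix
```

The opening reads 0.315, about 27 mm, so the remote is held. I'll pull straight out.

>>> drive_tool(deltas=[[0,0,0,0,0,0,-1],[0.04,0,0,0,0,0,-1],[0.05,0,0,0,0,0,-1],[0.06,0,0,0,0,0,-1],[0.07,0,0,0,0,0,-1]])

```text
t: 3.3
tcp_pos: [0.4511, 0.3131, 0.029]
eef_rot: [[-0.992, -0.123, 0.003], [-0.123, 0.992, 0.001], [-0.003, 0.0, -1.0]]
ft_force: [2.7, 0.8, 5.8]
opening: 0.312
```

```bash
python3 -c "
from h import *
from station import viewer
go([.4835,.032,.06])
o=[]
for n,b in (('top',(195,195,80,60)),('scene',(305,145,80,60))):
    f=viewer.grab_frame(n); x,y,w,h=b; o.append(cv2.resize(f['image'][y:y+h,x:x+w,::-1],None,fx=5,fy=5,interpolation=cv2.INTER_CUBIC))
cv2.imwrite('pics/a3.png',np.hstack(o))"
```

```text
t 3.3 tcp [0.4511 0.3131 0.029 ] ydir 97.05 zz [ 2.6e-03  5.0e-04 -1.0e+00] F [2.7 0.8 5.8] open 0.312 q [ 0.39  0.64  1.59 -0.    0.92 -1.3 ]
tool shift units [ 0.019 -2.358 -0.259] mm [   2.3 -283.   -31.1] tiltfix
```

View pics/a3.png

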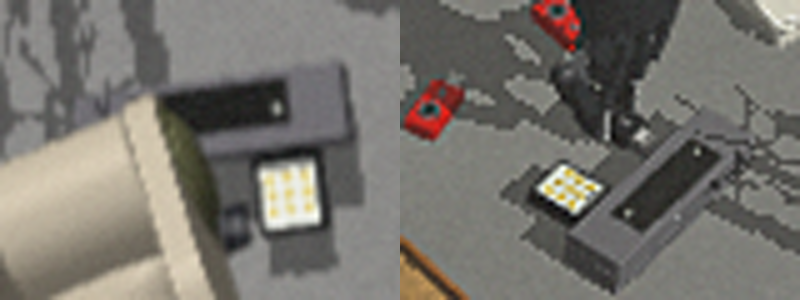

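The scene crop shows the steel plug out of the dock at (640,130), and the clip light is still seated. I'll lift and carry.

>>> drive_tool(deltas=[[0.08,0,0,0,0,0,-1],[0,0,-0.12,0,0,0,-1],[0,0,-0.18,0,0,0,-1],[0,0,-0.18,0,0,0,-1],[0,-0.1,-0.08,0,0,0,-1]])

```text
t: 3.9
tcp_pos: [0.4418, 0.3002, 0.0965]
eef_rot: [[-0.992, -0.125, 0.0], [-0.125, 0.992, 0.0], [-0.0, 0.0, -1.0]]
ft_force: [-0.3, 0.2, -0.3]
opening: 0.314
```

>>> drive_tool(deltas=[[-0.02,-0.2,0,0,0,0,-1],[-0.02,-0.3,0,0,0,0,-1],[-0.02,-0.35,0,0,0,0,-1],[-0.01,-0.35,0,0,0,0,-1],[0,-0.35,0,0,0,0,-1]])

```text
t: 4.4
tcp_pos: [0.4726, 0.1143, 0.0947]
eef_rot: [[-0.992, -0.123, -0.003], [-0.123, 0.992, -0.0], [0.003, 0.0, -1.0]]
ft_force: [0.8, -0.1, -0.1]
opening: 0.315
```

```bash
python3 -c "
from h import *
go([.482,.032,.07])"
```

```text
t 4.4 tcp [0.4726 0.1143 0.0947] ydir 97.07 zz [-2.5e-03 -3.0e-04 -1.0e+00] F [ 0.8 -0.1 -0.1] open 0.315 q [-0.01  0.46  1.7  -0.    0.99 -1.7 ]
tool shift units [ 0.006 -0.69   0.206] mm [  0.7 -82.8  24.7] tiltfix
```

>>> drive_tool(deltas=[[0,-0.25,0,0,0,0,-1],[0,-0.16,0,0,0,0,-1],[0,-0.07,0.1,0,0,0,-1],[0,0,0.1,0,0,0,-1],[0,0,0,0,0,0,-1]])

```text
t: 4.9
tcp_pos: [0.479, 0.0586, 0.0698]
eef_rot: [[-0.993, -0.122, -0.005], [-0.122, 0.993, 0.0], [0.005, 0.001, -1.0]]
ft_force: [-0.3, -0.1, 0.8]
opening: 0.315
```

```bash
python3 -c "
from h import *
from station import viewer
go([.482,.032,.026])
o=[]
for n,b in (('top',(280,195,80,60)),('scene',(255,175,80,60))):
    f=viewer.grab_frame(n); x,y,w,h=b; o.append(cv2.resize(f['image'][y:y+h,x:x+w,::-1],None,fx=5,fy=5,interpolation=cv2.INTER_CUBIC))
cv2.imwrite('pics/a4.png',np.hstack(o))"
```

```text
t 4.9 tcp [0.479  0.0586 0.0698] ydir 97.0 zz [-5.1e-03  4.0e-04 -1.0e+00] F [-0.3 -0.1  0.8] open 0.315 q [-0.12  0.49  1.73 -0.    0.92 -1.82]
tool shift units [ 0.    -0.224  0.365] mm [  0.  -26.9  43.8] tiltfix
```

View pics/a4.png

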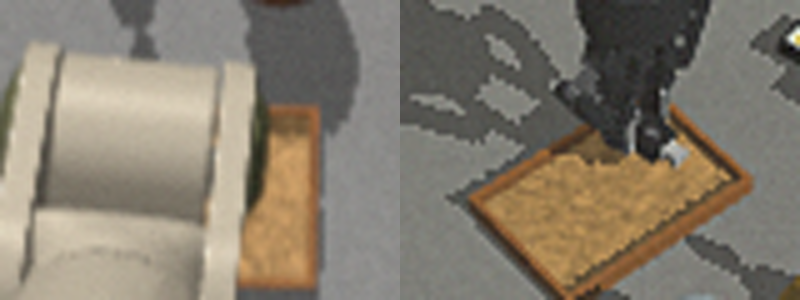

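The remote is held over the tray with its plug at about (675,150). I'll centre it and lower.

>>> drive_tool(deltas=[[0.02,-0.12,0,0,-0.0015,0,-1],[0,-0.1,0.08,0,0,0,-1],[0,0,0.12,0,0,0,-1],[0,0,0.1,0,0,0,-1],[0,0,0.02,0,0,0,-1]])

```text
t: 5.5
tcp_pos: [0.4813, 0.0327, 0.0319]
eef_rot: [[-0.992, -0.123, 0.002], [-0.123, 0.992, 0.001], [-0.002, 0.001, -1.0]]
ft_force: [-0.2, -0.1, 0.6]
opening: 0.314
```

```bash
python3 -c "
from h import *
go([.479,.032,.026])"
```

```text
t 5.5 tcp [0.4813 0.0327 0.0319] ydir 97.05 zz [ 2.3e-03  9.0e-04 -1.0e+00] F [-0.2 -0.1  0.6] open 0.314 q [-0.18  0.56  1.77  0.    0.81 -1.87]
tool shift units [ 0.02  -0.003  0.049] mm [ 2.4 -0.4  5.9] tiltfix
```

>>> drive_tool(deltas=[[0,0,0.02,0,0,0,-1],[0,0,0.012,0,0,0,-1],[0,0,0.01,0,0,0,-1],[0,0,0.006,0,0,0,-1],[0,0,0,0,0,0,-1]])

```text
t: 6.0
tcp_pos: [0.482, 0.0329, 0.0275]
eef_rot: [[-0.992, -0.123, 0.005], [-0.123, 0.992, 0.001], [-0.005, -0.0, -1.0]]
ft_force: [-0.3, 0.5, -0.3]
opening: 0.316
```

```bash
python3 -c "
from h import *
go([.479,.032,.026])"
```

```text
t 6.0 tcp [0.482  0.0329 0.0275] ydir 97.07 zz [ 5.e-03  5.e-04 -1.e+00] F [-0.3  0.5 -0.3] open 0.316 q [-0.18  0.56  1.78  0.    0.8  -1.87]
tool shift units [ 0.026 -0.004  0.012] mm [ 3.1 -0.5  1.5] tiltfix
```

>>> drive_tool(deltas=[[0,0,0.008,0,0,0,-1],[0,0,0.006,0,0,0,-1],[0,0,0,0,0,0,-1],[0,0,0,0,0,0,-0.2],[0,0,0,0,0,0,0.3]])

```text
t: 6.5
tcp_pos: [0.482, 0.0329, 0.0257]
eef_rot: [[-0.992, -0.123, 0.005], [-0.123, 0.992, 0.001], [-0.005, -0.0, -1.0]]
ft_force: [-0.9, -0.2, 1.0]
opening: 0.552
```

>>> drive_tool(deltas=[[0,0,0,0,0,0,0.3],[0,0,-0.05,0,0,0,0.3],[0,0,-0.15,0,0,0,0.3],[0,0,-0.25,0,0,0,0.3],[0,0,-0.25,0,0,0,0.3]])

```text
t: 7.0
tcp_pos: [0.4813, 0.0328, 0.1108]
eef_rot: [[-0.992, -0.123, 0.004], [-0.123, 0.992, 0.001], [-0.004, 0.0, -1.0]]
ft_force: [0.5, 0.3, 1.3]
opening: 0.648
```

>>> drive_tool(deltas=[[0,0,-0.35,0,0,0.04,0.3],[0,0,-0.35,0,0,0.04,0.3],[0,0,-0.3,0,0,0.045,0.3],[0,0,-0.3,0,0,0.045,0.3],[0,0,-0.2,0,0,0.045,0.3]])

```text
t: 7.5
tcp_pos: [0.4807, 0.0328, 0.2927]
eef_rot: [[-0.848, 0.529, 0.008], [0.529, 0.848, -0.0], [-0.007, 0.004, -1.0]]
ft_force: [0.5, -0.6, -0.8]
opening: 0.651
```

```bash
python3 -c "
from h import *
from station import viewer
go([.555,-.3115,.29])
o=[]
for n,b in (('top',(280,195,80,60)),('scene',(255,175,80,60))):
    f=viewer.grab_frame(n); x,y,w,h=b; o.append(cv2.resize(f['image'][y:y+h,x:x+w,::-1],None,fx=5,fy=5,interpolation=cv2.INTER_CUBIC))
cv2.imwrite('pics/a5.png',np.hstack(o))"
```

```text
t 7.5 tcp [0.4807 0.0328 0.2927] ydir 58.03 zz [ 8.e-03 -1.e-04 -1.e+00] F [ 0.5 -0.6 -0.8] open 0.651 q [-0.18  0.23  1.4   0.    1.51 -1.19]
tool shift units [-2.044 -2.106  0.028] mm [-245.3 -252.7    3.3] tiltfix
```

View pics/a5.png

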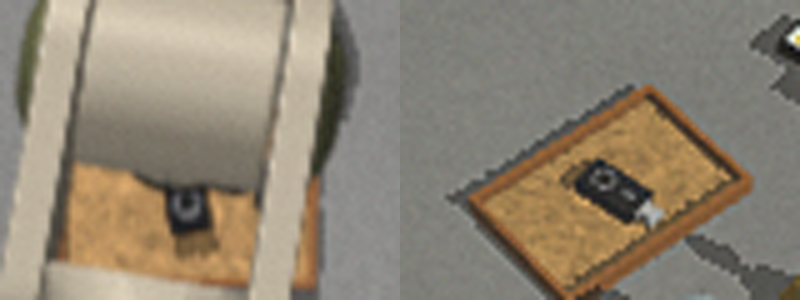

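The remote lies flat in the large tray, button up, at scene crop (615,190). Now the wrist turn for the handle.

>>> drive_tool(deltas=[[0,0,0,0,0,0.045,0.6],[0,0,0,0,0,0.045,0.6],[0,0,0,0,0,0.045,0.6],[0,0,0,0,0,0.045,0.6],[0,0,0,0,0,0.045,0.6]])

```text
t: 8.1
tcp_pos: [0.4803, 0.0328, 0.289]
eef_rot: [[-0.303, 0.953, 0.003], [0.953, 0.303, 0.001], [-0.0, 0.003, -1.0]]
ft_force: [0.3, -1.5, 0.6]
opening: 0.798
```

>>> drive_tool(deltas=[[0,0,0,0,0,0.04,0.6],[0,0,0,0,0,0.04,0.6],[0,0,0,0,0,0.02,0.6],[0,0,0,0,0,0,0.6],[0,0,0,0,0,0,0.6]])

```text
t: 8.6
tcp_pos: [0.4805, 0.0327, 0.2892]
eef_rot: [[-0.0, 1.0, 0.004], [1.0, 0.0, 0.001], [0.001, 0.004, -1.0]]
ft_force: [-0.0, -0.1, -0.6]
opening: 0.801
```

```bash
python3 -c "
from h import *
go([.555,-.3115,.29])"
```

```text
t 8.6 tcp [0.4805 0.0327 0.2892] ydir 0.02 zz [ 3.7e-03  7.0e-04 -1.0e+00] F [-0.  -0.1 -0.6] open 0.801 q [-0.18  0.23  1.4   0.    1.5  -0.18]
tool shift units [-2.869  0.62  -0.006] mm [-344.3   74.4   -0.7] tiltfix
```

>>> drive_tool(deltas=[[-0.2,0.04,0,0,0,0.004,0.6],[-0.33,0.07,0,0,0,0.004,0.6],[-0.33,0.07,0,0,0,0,0.6],[-0.33,0.07,0,0,0,0,0.6],[-0.33,0.07,0,0,0,0,0.6]])

```text
t: 9.1
tcp_pos: [0.5152, -0.152, 0.2895]
eef_rot: [[0.025, 1.0, 0.004], [1.0, -0.025, 0.001], [0.001, 0.004, -1.0]]
ft_force: [-0.0, -0.6, 0.3]
opening: 0.8
```

>>> drive_tool(deltas=[[-0.33,0.08,0,0,0,0,0.6],[-0.33,0.08,0,0,0,0,0.6],[-0.33,0.07,0,0,0,0,0.6],[-0.25,0.05,0,0,0,0,0.6],[-0.1,0.02,0,0,0,0,0.6]])

```text
t: 9.6
tcp_pos: [0.5466, -0.3147, 0.2886]
eef_rot: [[0.028, 1.0, 0.004], [1.0, -0.028, 0.001], [0.001, 0.003, -1.0]]
ft_force: [0.2, 0.6, -0.1]
opening: 0.798
```

>>> drive_tool(deltas=[[0,0,0,0,0,0,0.6],[0,0,0,0,0,0,0.6],[0,0,0,0,0,0,0.6],[0,0,0,0,0,0,0.6],[0,0,0,0,0,0,0.6]])

```text
t: 10.1
tcp_pos: [0.5469, -0.3114, 0.2902]
eef_rot: [[0.026, 1.0, 0.005], [1.0, -0.026, 0.0], [0.0, 0.005, -1.0]]
ft_force: [-1.0, 1.3, -0.5]
opening: 0.797
```

```bash
python3 -c "
from h import *
from station import viewer
go([.555,-.3115,.165])
o=[]
for n,b in (('top',(385,175,80,60)),('scene',(185,230,80,60))):
    f=viewer.grab_frame(n); x,y,w,h=b; o.append(cv2.resize(f['image'][y:y+h,x:x+w,::-1],None,fx=5,fy=5,interpolation=cv2.INTER_CUBIC))
cv2.imwrite('pics/a6.png',np.hstack(o))"
```

```text
t 10.1 tcp [ 0.5469 -0.3114  0.2902] ydir -1.52 zz [ 5.e-03  4.e-04 -1.e+00] F [-1.   1.3 -0.5] open 0.797 q [-0.71  0.5   0.98  0.    1.65 -0.68]
tool shift units [0.    0.063 1.043] mm [  0.    7.5 125.2] tiltfix
```

View pics/a6.png

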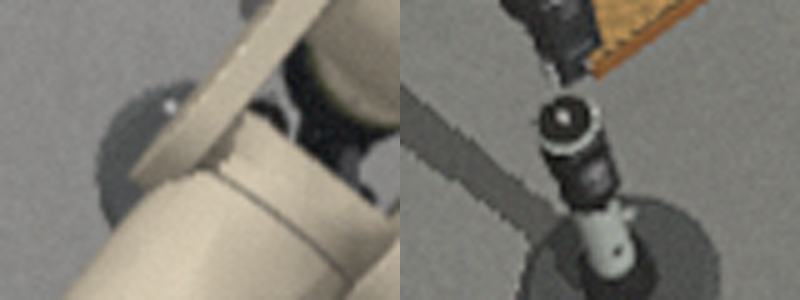

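>>> drive_tool(deltas=[[0,0.07,0,0,0,0,0.6],[0,0,0.1,0,0,0,0.6],[0,0,0.12,0,0,0,0.6],[0,0,0.14,0,0,0,0.6],[0,0,0.14,0,0,0,0.6]])

```text
t: 10.7
tcp_pos: [0.5554, -0.3122, 0.2281]
eef_rot: [[0.027, 1.0, 0.004], [1.0, -0.027, 0.001], [0.001, 0.004, -1.0]]
ft_force: [0.8, -0.5, -0.0]
opening: 0.801
```

```bash
python3 -c "
from h import *
from station import viewer
go([.556,-.3115,.161])
o=[]
for n,b in (('top',(385,175,80,60)),('scene',(185,230,80,60))):
    f=viewer.grab_frame(n); x,y,w,h=b; o.append(cv2.resize(f['image'][y:y+h,x:x+w,::-1],None,fx=5,fy=5,interpolation=cv2.INTER_CUBIC))
cv2.imwrite('pics/a7.png',np.hstack(o))"
```

```text
t 10.7 tcp [ 0.5554 -0.3122  0.2281] ydir -1.57 zz [ 0.0039  0.0012 -1.    ] F [ 0.8 -0.5 -0. ] open 0.801 q [-0.7   0.55  1.07  0.    1.52 -0.67]
tool shift units [0.005 0.002 0.559] mm [ 0.6  0.3 67.1] tiltfix
```

View pics/a7.png

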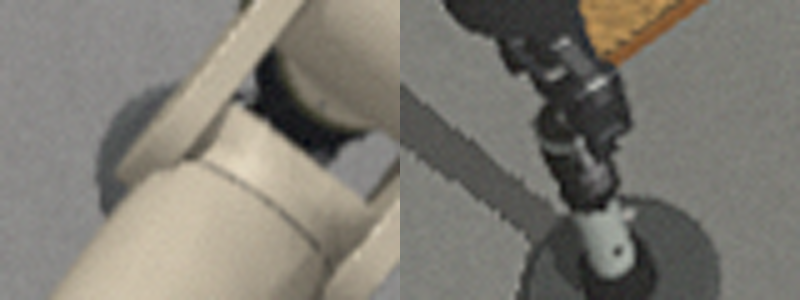

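The near finger shows in front of the plate on the +x side, at crop (600,120), so it straddles the handle as intended. I'll go down.

>>> drive_tool(deltas=[[0.005,0,0.14,0,0,0,0.6],[0,0,0.14,0,0,0,0.6],[0,0,0.14,0,0,0,0.6],[0,0,0.1,0,0,0,0.6],[0,0,0.035,0,0,0,0.6]])

```text
t: 11.3
tcp_pos: [0.5556, -0.3116, 0.1622]
eef_rot: [[0.028, 1.0, 0.003], [1.0, -0.028, 0.002], [0.002, 0.003, -1.0]]
ft_force: [0.6, -0.3, -0.1]
opening: 0.8
```

```bash
python3 -c "
from h import *
from station import viewer
go([.556,-.3115,.161])
o=[]
for n,b in (('top',(385,175,80,60)),('scene',(185,230,80,60))):
    f=viewer.grab_frame(n); x,y,w,h=b; o.append(cv2.resize(f['image'][y:y+h,x:x+w,::-1],None,fx=5,fy=5,interpolation=cv2.INTER_CUBIC))
cv2.imwrite('pics/a8.png',np.hstack(o))"
```

```text
t 11.3 tcp [ 0.5556 -0.3116  0.1622] ydir -1.58 zz [ 0.0035  0.0016 -1.    ] F [ 0.6 -0.3 -0.1] open 0.8 q [-0.7   0.6   1.18  0.    1.36 -0.67]
tool shift units [0.001 0.003 0.01 ] mm [0.1 0.4 1.2] tiltfix
```

View pics/a8.png

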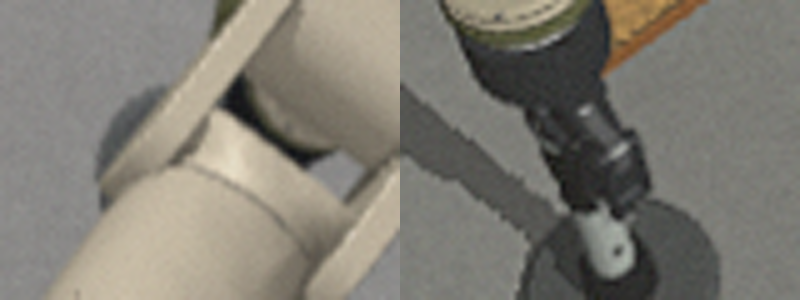

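The fingers are beside the handle at button height (crop (620,170)) with no contact force. I'll close gently.

>>> drive_tool(deltas=[[0,0,0,0,0,0,0.3],[0,0,0,0,0,0,0.1],[0,0,0,0,0,0,-0.3],[0,0,0,0,0,0,-1],[0,0,0,0,0,0,-1]], squeeze=45)

```text
t: 11.9
tcp_pos: [0.5522, -0.3119, 0.1651]
eef_rot: [[0.027, 1.0, -0.004], [1.0, -0.027, 0.0], [0.0, -0.004, -1.0]]
ft_force: [-25.1, 2.5, 14.4]
opening: 0.465
```

>>> drive_tool(deltas=[[0,0,0,0,0,0,-1],[0,0,0,0,0,0,-1],[0,0,-0.02,0,0,0,-1],[0,0,-0.03,0,0,0,-1],[0,0,-0.03,0,0,0,-1]])

```text
t: 12.4
tcp_pos: [0.5521, -0.3119, 0.1719]
eef_rot: [[0.028, 1.0, -0.005], [1.0, -0.028, 0.002], [0.002, -0.005, -1.0]]
ft_force: [-18.9, -0.6, -3.3]
opening: 0.466
```

```bash
python3 -c "
from h import *
go([.556,-.3115,.264])"
```

```text
t 12.4 tcp [ 0.5521 -0.3119  0.1719] ydir -1.58 zz [-0.0052  0.0024 -1.    ] F [-18.9  -0.6  -3.3] open 0.466 q [-0.7   0.59  1.17 -0.    1.39 -0.67]
tool shift units [ 0.006  0.028 -0.768] mm [  0.7   3.4 -92.1] tiltfix
```

The opening reads 0.466, about 40 mm, so the button is in. The -19 to -25 N side force means I'm about 3.5 mm off-centre; I'll relieve that and pull up.

>>> drive_tool(deltas=[[0,-0.015,-0.03,0,0,0,-1],[0,-0.012,-0.06,0,0,0,-1],[0,0,-0.08,0,0,0,-1],[0,0,-0.1,0,0,0,-1],[0,0,-0.1,0,0,0,-1]])

```text
t: 12.9
tcp_pos: [0.5519, -0.3119, 0.2183]
eef_rot: [[0.027, 1.0, 0.003], [1.0, -0.027, 0.0], [0.0, 0.003, -1.0]]
ft_force: [-1.8, -3.6, -3.1]
opening: 0.464
```

```bash
python3 -c "
from h import *
go([.5525,-.3115,.264])"
```

```text
t 12.9 tcp [ 0.5519 -0.3119  0.2183] ydir -1.57 zz [ 3.4e-03  3.0e-04 -1.0e+00] F [-1.8 -3.6 -3.1] open 0.464 q [-0.7   0.55  1.1   0.    1.49 -0.67]
tool shift units [ 0.003  0.006 -0.381] mm [  0.4   0.7 -45.7] tiltfix
```

>>> drive_tool(deltas=[[0,0,-0.1,0,0,0,-1],[0,0,-0.1,0,0,0,-1],[0,0,-0.08,0,0,0,-1],[0,0,-0.03,0,0,0,-1],[0,0,0,0,0,0,-1]])

```text
t: 13.4
tcp_pos: [0.5519, -0.3119, 0.2557]
eef_rot: [[0.028, 1.0, 0.005], [1.0, -0.028, -0.0], [-0.0, 0.005, -1.0]]
ft_force: [-2.3, -4.0, -1.2]
opening: 0.473
```

```bash
python3 -c "
from h import *
go([.5525,-.3115,.264])"
```

```text
t 13.4 tcp [ 0.5519 -0.3119  0.2557] ydir -1.58 zz [ 4.8e-03 -4.0e-04 -1.0e+00] F [-2.3 -4.  -1.2] open 0.473 q [-0.7   0.53  1.04  0.    1.58 -0.67]
tool shift units [ 0.003  0.005 -0.069] mm [ 0.4  0.6 -8.3] tiltfix
```

>>> drive_tool(deltas=[[0,0,-0.03,0,0,0,-1],[0,0,-0.02,0,0,0,-1],[0,0,-0.02,0,0,0,-1],[0,0,-0.015,0,0,0,-1],[0,0,0,0,0,0,-1]])

```text
t: 13.9
tcp_pos: [0.5519, -0.3118, 0.2652]
eef_rot: [[0.028, 1.0, 0.004], [1.0, -0.028, 0.0], [0.0, 0.004, -1.0]]
ft_force: [-2.3, -5.0, -3.5]
opening: 0.469
```

```bash
python3 -c "
from h import *
from station import viewer
go([.5525,-.3115,.268])
o=[]
for n,b in (('top',(385,175,80,60)),('scene',(185,210,80,60))):
    f=viewer.grab_frame(n); pickle.dump(f,open(n+'9.pkl','wb')); x,y,w,h=b; o.append(cv2.resize(f['image'][y:y+h,x:x+w,::-1],None,fx=5,fy=5,interpolation=cv2.INTER_CUBIC))
cv2.imwrite('pics/a9.png',np.hstack(o))"
```

```text
t 13.9 tcp [ 0.5519 -0.3118  0.2652] ydir -1.58 zz [ 4.3e-03  2.0e-04 -1.0e+00] F [-2.3 -5.  -3.5] open 0.469 q [-0.7   0.52  1.02  0.    1.6  -0.67]
tool shift units [ 0.003  0.005 -0.024] mm [ 0.3  0.6 -2.8] tiltfix
```

View pics/a9.png

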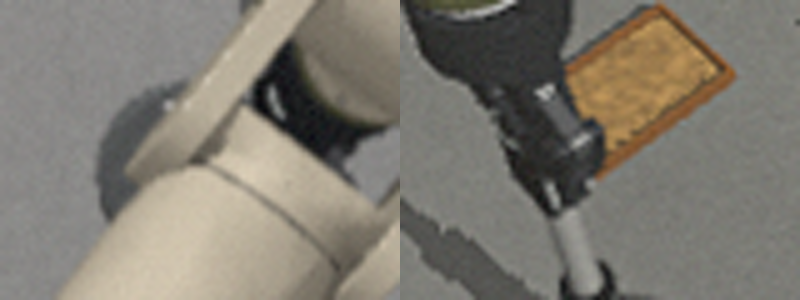

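The scene crop shows the handle raised with a long stretch of inner tube, (565,215)-(590,290). There is no end-stop force yet, so I'll continue slowly.

>>> drive_tool(deltas=[[0,0,-0.015,0,0,0,-1],[0,0,-0.01,0,0,0,-1],[0,0,-0.01,0,0,0,-1],[0,0,0,0,0,0,-1],[0,0,0,0,0,0,-1]])

```text
t: 14.5
tcp_pos: [0.5519, -0.3118, 0.2653]
eef_rot: [[0.028, 1.0, 0.001], [1.0, -0.028, 0.004], [0.004, 0.001, -1.0]]
ft_force: [1.3, -7.2, -23.6]
opening: 0.467
```

The TCP stopped rising at 0.2653, exactly 100 mm above the grasp height of 0.1651, with 24 N of pull. That is the solid end. I'll ease off slightly and check that it holds.

>>> drive_tool(deltas=[[0,0,0.008,0,0,0,-1],[0,0,0,0,0,0,-1],[0,0,0,0,0,0,-1],[0,0,0,0,0,0,-1],[0,0,0,0,0,0,-1]])

```text
t: 15.0
tcp_pos: [0.5519, -0.3118, 0.2653]
eef_rot: [[0.028, 1.0, 0.002], [1.0, -0.028, 0.003], [0.003, 0.002, -1.0]]
ft_force: [0.6, -6.2, -19.1]
opening: 0.463
```

>>> drive_tool(deltas=[[0,0,0,0,0,0,-1],[0,0,0,0,0,0,-1],[0,0,0,0,0,0,-1],[0,0,0,0,0,0,-1],[0,0,0,0,0,0,-1]])

```text
t: 15.5
tcp_pos: [0.5519, -0.3118, 0.2653]
eef_rot: [[0.028, 1.0, 0.002], [1.0, -0.028, 0.003], [0.003, 0.002, -1.0]]
ft_force: [0.9, -5.4, -19.1]
opening: 0.464
```

```bash
python3 -c "
from h import *
from station import viewer
go([.5525,-.3115,.268])
f=viewer.grab_frame('scene'); im=f['image'][:,:,::-1]
c=lambda x,y,w,h: cv2.resize(im[y:y+h,x:x+w],None,fx=5,fy=5,interpolation=cv2.INTER_CUBIC)
cv2.imwrite('pics/b0.png',np.hstack([c(185,210,80,90),c(255,170,80,90)]))
P=pts(f); q=P[185:240,260:335].reshape(-1,3); v=f['image'][185:240,260:335].reshape(-1,3).max(1)
m=(v<60)&(np.abs(q[:,0]-.4835)<.05)&(np.abs(q[:,1]-.032)<.07); print('remote dark pts',m.sum(),np.round(np.median(q[m],0)*1000,1),np.round(np.percentile(q[m,2],[10,90])*1000,1))
"
```

```text
t 15.5 tcp [ 0.5519 -0.3118  0.2653] ydir -1.58 zz [ 0.0017  0.0029 -1.    ] F [  0.9  -5.4 -19.1] open 0.464 q [-0.7   0.52  1.01  0.    1.6  -0.67]
tool shift units [ 0.003  0.005 -0.022] mm [ 0.3  0.6 -2.7] tiltfix
remote dark pts 77 [489.9  26.6  16.9] [11.8 20.4]
```

View pics/b0.png

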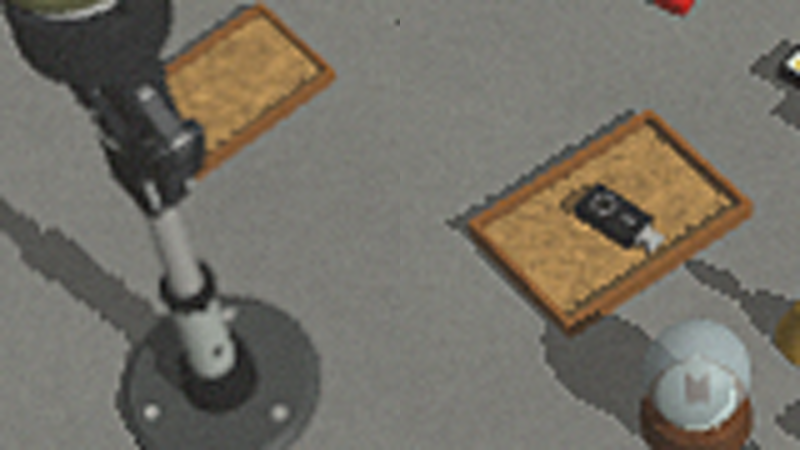

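The inner tube is fully out, with the collar at crop (188,285). The remote lies flat in the tray at (615,215), its top face at about 17-20 mm, which matches 5 + 14 mm. The grip is steady, so I'm handing in.

```bash
python3 -c "
from station import order
print(order.hand_in())"
```

```text
the job is handed in; nothing more can be done
None
```

I handed the job in at 15.5 s with the handle held at the second stop and the remote in the large change tray; the system reports no verdict.

- **Remote:** I pulled it straight out of its socket and let it go on the floor of the large tray. The last picture shows it flat, button up, with its top about 17–20 mm above the counter, against an expected 19 mm.
- **Monopod:** I pinched the handle across its button and pulled up until it hit the solid end. The tool rose 100 mm (0.1651 to 0.2653 m), and it stayed there for 0.5 s with a steady 19 N pull.
- **Button:** The fingers' opening of 0.464, about 39.5 mm, means the button is fully in.
- **Side force:** I first closed about 3.5 mm off-centre on the handle, which put up to 25 N sideways on the tool. I moved the tool to relieve it before the main pull.
- **Other objects:** I saw no contact with the clip light or the souvenirs, and the clip light was still plugged in right after the pull. I did not measure any of their positions again at the end.

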